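# Stack a circuit board and its cover plate on four standoffs

### The job

Assemble the module: lower the circuit board over the four standoffs of the module base until it lies flat on their lower shoulders, then lower the cover plate over the same standoffs until it lies flat on their upper shoulders. Keep hold of each one until it is fully down and only then let go; leave the spool, jars and carton at the back where they stand. The standoffs' carrier is clamped somewhere in its slots, so feel where they are.

Things in the scene. Friction and masses are not known exactly. Their poses are not given: they have to be found in the camera images.
- module_base: Dark steel base, 166 x 96 mm, 8 mm thick, fixed to the cabinet top; origin at the centre of its underside, x along its long side, z up. On it a bare aluminium carrier plate, 130 x 84 mm, top at z = 14 mm, with four upright standoffs. The carrier is clamped, immovable, in slots along the base's x: its y is 0 but its x is anywhere from -10 to +10 mm, new each time and not measured.
- slot_middle (a point): Point fixed on the base at x = 0, y = 0, z = 30 mm of the base frame: the middle of the slots at the height of the lower shoulders, axes as the base's. The centre of the four standoffs is shifted from it by the unknown -10 to +10 mm along x only. From their centre the steel standoffs stand at x = +-51, y = +-29 mm, alike and upright. Find the shift by touch.
- upper_level (a point): Point fixed on the base at x = 0, y = 0, z = 60 mm, the height of the upper shoulders. Each standoff, heights in the base frame: foot 22 mm in diameter from z = 14 to the lower shoulder at z = 30; 13 mm in diameter up to the upper shoulder at z = 60; pin 8 mm in diameter from 60 to 72, then a cone narrowing to 4 mm at the tip, z = 76.
- circuit_board: Dark green board lying flat, loose, 130 x 84 mm, 5 mm thick, 0.15 to 0.31 kg, goes on first; origin at the centre of its underside, x along its long side, z up. Four 16 mm holes at x = +-51, y = +-29 mm: 1.5 mm to spare round the 13 mm part of the standoffs; either way round fits. Seated, its underside is at z = 30 mm of the base.
- heat_sink (a point): Middle of the board's finned aluminium heat sink, the place to grip, 15 mm above the board's underside. The heat sink is 64 mm long (board x), 30 mm wide (y) and stands from z = 5 to z = 25 mm over the underside; beside it the board is bare for |x| < 15 mm. Other components are at most 16 mm high.
- cover_plate: Bare aluminium plate lying flat, loose, 130 x 84 mm, 4 mm thick, 0.15 to 0.31 kg, goes on second; origin at the centre of its underside, x along its long side, z up. Four 10.5 mm holes at x = +-51, y = +-29 mm: 1.25 mm to spare round the 8 mm pins, too narrow for the 13 mm part; either way round fits. Seated, its underside is at z = 60 mm of the base.
- handle (a point): Middle of the cover plate's black bar handle, the place to grip, 21.5 mm above the plate's underside. The bar is 80 mm long (plate x), 14 mm wide (y), from z = 15 to z = 28 mm over the underside, on two feet at x = +-34 mm.
- spool: Spool of solder wire, 52 mm in diameter and 34 mm high, standing on its flange; origin at the centre of its underside. Bystander.
- white_jar: White jar, 37 mm in diameter, 59 mm high; origin at the centre of its underside. Bystander.
- small_carton: Small red and white carton, 63 x 32 mm and 44 mm high; origin at the centre of its underside. Bystander.
- blue_jar: Small jar with a green cap, 31 mm in diameter, 49 mm high; origin at the centre of its underside. Bystander.

How it is judged:
By the outcome, as a careful person would: the job done as asked, in the order asked, and still so for the second after the job is handed in, with the robot touching nothing.
It also fails if it takes over 67 s, if anything falls off the work surface, if the arm or the gripper's body presses on something with over 40 N, if the wrist force passes 120 N, or if a joint passes its speed limit or range.

### The arm

A 6-joint arm with a two-finger parallel gripper is mounted at the origin on a cart in front of the work surface, level with it; the furniture and walls round the work are solid. World frame = base frame: x ahead of the robot, y to its left, z up, the work surface at z = 0. Lengths are in m, angles in rad, forces in N, time in s.
With the tool pointing down it reaches from about 0.35 to 0.925 m from the base axis. Payload 6.4 kg.
Tool frame: the origin (TCP) lies at the very end of the fingers, on their centre line; the grasp point (between the pads) lies arm.pinch_z behind it (arm.pinch_z is the distance from the TCP to the grasp point, in m); z points along the fingers, y is the line along which they close (so a half turn about z gives the same grasp; the last joint's range is limited). The gripper opens to 85 mm and grips with 20 to 120 N. Pads are 22 mm wide; open, the fingers measure 114 mm over their backs; the gripper's body (76 mm by 85 mm) begins 54 mm behind the grasp point. The pads swing forward as they close: fully open they stand 13 mm farther back than shut.
Start: joints at [1.139, 0.245, 1.558, -0, 1.339, -0.174], TCP at [0.166, 0.629, 0.231] pointing down, gripper open.
Joint ranges: [-3.13, 3.13], [-1.02, 2.26], [0.13, 2.54], [-0.95, 4.09], [0.21, 2.88], [-2.74, 2.74]. Speed limits (rad/s): [2.57, 2.57, 3.14, 3.14, 3.14, 3.14].

### API

Orientations are given as [roll, pitch, yaw] about the fixed x, y, z axes, in that order (R = Rz(yaw) Ry(pitch) Rx(roll)).
In Python, from cell import arm, imaging gives the robot as it stands. The module is installed in compiled form; this text tells all that it offers.
- The arm moves only by the tool servo_tool, never from a script. Its argument "rows" is one flat list of numbers, 7 for each row, row after row: the shift along the tool's x, y, z in units of 30 mm (1.0 is 30 mm), then the turn, a rotation vector about the tool's x, y, z in units of 5 degrees (1.0 is 5 degrees), then the opening, from 0 (shut) to 1 (fully open). A call has 1 to 10 rows; each row is the pose to reach, as a shift and turn from the pose commanded when the call began, along the tool's axes at that moment; what a row does not reach only later rows make up. A row lasts 1/12 s, in which the tool goes at most 41.7 mm and 7.16 degrees, less where a joint would pass 70% of its speed; a pose out of reach is approached as far as the arm can. A call with a gripper value outside its range is refused whole. The fingers move at their own pace and stop on an object; "newtons" is the grip in N (left out, the last holds). Time passes only in rows, so rows that repeat a pose let the fingers close. It gives the time, the measured TCP pose, the force, the opening and the grip force at its end, in the units of the state.
- arm.state(): the state, without advancing time (a new reading comes with each control period).
- imaging.capture(name): name is "scene" or "top" or "wrist"; returns a dict with "frame" (480x640x3 uint8, blue, green, red), "mtx" (3x3 intrinsics, pixels), "dist" ([k1, k2, p1, p2, k3] as OpenCV has them; the pictures are not rectified), "camera_from_world" (4x4, takes a point from world to camera coordinates). Camera axes: x right, y down, z forward; pixel columns grow to the right and rows downward; lengths in m; the calibration is good to about 2 mm. A picture is of the moment at which its call begins. There is no depth.
- arm.sign_off(): hands the job in; it is judged then, once.
Trained networks look in a picture, given as the dict that the camera call returned (one of the last four; its "shot" number tells which), for a name from the list of things; names that differ only in an ending like _2 or _b are one class to them, and where a whole thing is asked for, a point or a joint stands for the part that bears it (a point fixed in the world has none). Each returns a list of dicts, best first, with "confidence" (0 to 1); they miss things now and then, are a little off and sometimes report something else, mostly with a low value. They report only what shows in the picture. A call takes as long as a camera call.
- imaging.find_in(picture, thing): "box" ([left, top, right, bottom] in pixels, round what is visible of it).
- imaging.place_of(picture, thing): "pixel" ([column, row] in pixels: a listed point, or the origin of a listed thing).
The state is a dict: "time": time; "q": joint angles; "dq": joint speeds; "joint_torque": joint torques, N m; "tcp_pos": TCP position; "tool_rot": TCP orientation; "contact_force": force on the tool from outside, world axes, zero at the start; "ft_torque": the same for the moment, N m; "gripper_width": finger opening in m; "grip_force": force on a finger pad.
Only numpy, scipy, OpenCV 4.12 (cv2) and the standard library are available. Lean on these libraries where they do the work, as an engineer would, in place of code of your own. Each camera call takes 0.05 s, during which the arm holds its last target. There are 200 camera calls.

## Working session

There is one attempt and no reset: what is moved stays moved. The work goes in short steps, Python scripts to look and compute and a tool call to move; the robot and the scene stay as the last step left them, time stands still between calls to the robot, and variables do not carry over. Pictures are saved under pics/ and viewed, at most 10 in all, crops included, and the job is handed in when it is done.

Besides the shell and the picture viewer there is one more tool, called after "Request:" as name(argument=value, ...) on one line, values as JSON. servo_tool: Moves the arm, as the interface text tells. Its arguments: {"type":"object","properties":{"rows":{"type":"array","items":{"type":"number"}},"newtons":{"type":"number"}},"required":["rows"]}

```bash
mkdir -p pics; cat > h.py <<'E'
from cell import arm, imaging
import numpy as np, cv2
from scipy.spatial.transform import Rotation as R
def ray(p,px):
    u=cv2.undistortPoints(np.array([[px]],float),np.array(p["mtx"]),np.array(p["dist"]))[0,0]
    T=np.array(p["camera_from_world"]);Rm=T[:3,:3]
    return -Rm.T@T[:3,3], Rm.T@np.array([u[0],u[1],1.])
def at_z(p,px,z):
    c,d=ray(p,px); return c+d*(z-c[2])/d[2]
def proj(p,X):
    T=np.array(p["camera_from_world"]);return cv2.projectPoints(np.array(X,float).reshape(-1,3),cv2.Rodrigues(T[:3,:3])[0],T[:3,3],np.array(p["mtx"]),np.array(p["dist"]))[0][:,0]
def rel(pos,yaw):
    "shift/turn to reach TCP pos, tool down with tool yaw, in row units"
    s=arm.state();Rt=R.from_euler('xyz',s["tool_rot"]);
    d=Rt.inv().apply(np.array(pos)-s["tcp_pos"])/.03
    Rg=R.from_euler('xyz',[np.pi,0,yaw]); t=np.degrees((Rt.inv()*Rg).as_rotvec())/5
    return np.round(np.r_[d,t],3)
E
python3 - <<'E'
from h import *
s=arm.state();print(s,arm.pinch_z)
for n in("scene","top"):
    p=imaging.capture(n);cv2.imwrite(f"pics/{n}.png",p["frame"])
    for t in("module_base","slot_middle","circuit_board","heat_sink","cover_plate","handle","spool","white_jar","small_carton","blue_jar"):
        z=dict(slot_middle=.03,heat_sink=.015,handle=.0215).get(t,0)
        print(n,t,[(np.round(o["pixel"]),round(o["confidence"],2),np.round(at_z(p,o["pixel"],z),3)) for o in imaging.place_of(p,t)[:2]])
E
```

```text
{'time': 0.0, 'q': array([ 1.13891212e+00,  2.45828758e-01,  1.55906206e+00, -1.11641344e-05,
        1.33867973e+00, -1.74066201e-01]), 'dq': array([ 0.00087682,  0.00093028, -0.00183577,  0.00178227,  0.00021515,
       -0.000634  ]), 'joint_torque': array([-7.41647273e-04, -4.29515398e+01, -3.26121604e+01, -1.42785011e-04,
        5.52051308e-03,  4.72485411e-07]), 'tcp_pos': array([0.16546285, 0.62799308, 0.2301451 ]), 'tool_rot': array([-3.13964277e+00, -3.31853080e-04,  2.88377690e+00]), 'contact_force': array([0.22495469, 0.15453067, 0.33803198]), 'ft_torque': array([-0.02038941, -0.0294295 , -0.00516877]), 'grip_force': 0.0, 'gripper_width': 0.08550538255811656} 0.0187
scene module_base [(array([405., 248.]), 0.26, array([ 0.509, -0.216,  0.   ]))]
scene slot_middle [(array([327., 308.]), 0.78, array([0.521, 0.07 , 0.03 ]))]
scene circuit_board [(array([404., 244.]), 0.55, array([ 0.519, -0.233,  0.   ]))]
scene heat_sink [(array([408., 243.]), 0.8, array([ 0.502, -0.21 ,  0.015]))]
scene cover_plate [(array([377., 280.]), 0.76, array([ 0.51 , -0.086,  0.   ]))]
scene handle 
[... 565 characters left out ...]
51 , -0.086,  0.03 ]))]
top circuit_board [(array([392., 300.]), 0.75, array([ 0.511, -0.223,  0.   ])), (array([344., 181.]), 0.53, array([ 0.74 , -0.142,  0.   ]))]
top heat_sink [(array([398., 299.]), 0.76, array([ 0.513, -0.231,  0.015]))]
top cover_plate []
top handle [(array([319., 300.]), 0.67, array([ 0.514, -0.087,  0.021]))]
top spool [(array([231., 184.]), 0.86, array([0.741, 0.074, 0.   ]))]
top white_jar [(array([345., 182.]), 0.85, array([ 0.738, -0.143,  0.   ]))]
top small_carton [(array([279., 181.]), 0.56, array([ 0.744, -0.017, -0.   ]))]
top blue_jar [(array([394., 295.]), 0.7, array([ 0.52 , -0.226,  0.   ])), (array([393., 181.]), 0.56, array([ 0.738, -0.236,  0.   ]))]
```

View pics/top.png

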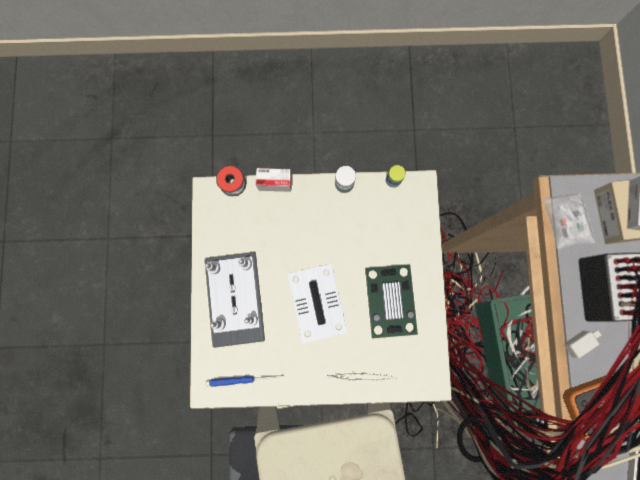

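View pics/scene.png

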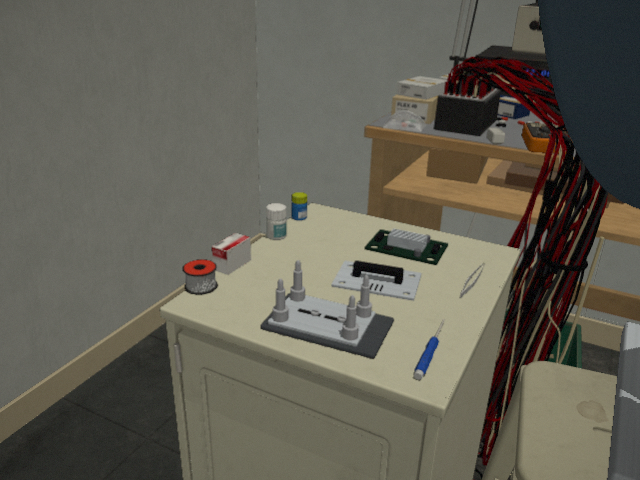

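The top view shows the base at about (236,298), the cover at (318,301) and the board at (391,300). All three have their long side close to world x, with yaws of about 5, 11 and 6°. The bystanders are at the back, near row 180. Next I'll take a wrist view above the base.

```bash
python3 - <<'E'
from h import *
p=imaging.capture("wrist");T=np.array(p["camera_from_world"]);s=arm.state()
Rt=R.from_euler('xyz',s["tool_rot"])
print("cam in tool",Rt.inv().apply(-T[:3,:3].T@T[:3,3]-s["tcp_pos"]),"axes(cols cam xyz in tool)\n",np.round(Rt.inv().as_matrix()@T[:3,:3].T,3),p["mtx"])
for z in(.26,):print(rel([.45,.067,z],np.pi))
print(rel([.45,.067,.26],np.radians(184)))
E
```

```text
cam in tool [ 0.06546275  0.00087904 -0.14261886] axes(cols cam xyz in tool)
 [[ 0.001 -0.966 -0.259]
 [ 1.     0.001  0.001]
 [-0.    -0.259  0.966]] [[369.68453122   0.         320.20990165]
 [  0.         369.68453122 244.98999012]
 [  0.           0.           1.        ]]
[-13.935 -15.683  -0.957  -0.     -0.     -2.955]
[-13.935 -15.683  -0.957  -0.     -0.     -3.755]
```

Request:
servo_tool(rows=[-14.6, -15.5, -1, 0, 0, -3.8, 1, -14.6, -15.5, -1, 0, 0, -3.8, 1, -14.6, -15.5, -1, 0, 0, -3.8, 1, -14.6, -15.5, -1, 0, 0, -3.8, 1, -14.6, -15.5, -1, 0, 0, -3.8, 1, -14.6, -15.5, -1, 0, 0, -3.8, 1, -14.6, -15.5, -1, 0, 0, -3.8, 1, -14.6, -15.5, -1, 0, 0, -3.8, 1, -14.6, -15.5, -1, 0, 0, -3.8, 1, -14.6, -15.5, -1, 0, 0, -3.8, 1])

```text
time: 1.98
tcp_pos: [0.3648, 0.2613, 0.2513]
tool_rot: [3.141, 0.001, -3.067]
contact_force: [1.1, -0.7, -0.0]
gripper_width: 0.0853
grip_force: 0.0
```

```bash
python3 - <<'E'
from h import *
print(rel([.47,.067,.26],np.radians(184)))
E
```

```text
[-3.017e+00 -6.718e+00 -2.900e-01  4.000e-03  1.300e-02  5.200e-02]
```

Request:
servo_tool(rows=[-3, -6.7, -0.3, 0, 0, 0, 1, -3, -6.7, -0.3, 0, 0, 0, 1, -3, -6.7, -0.3, 0, 0, 0, 1, -3, -6.7, -0.3, 0, 0, 0, 1, -3, -6.7, -0.3, 0, 0, 0, 1, -3, -6.7, -0.3, 0, 0, 0, 1, -3, -6.7, -0.3, 0, 0, 0, 1, -3, -6.7, -0.3, 0, 0, 0, 1])

```text
time: 2.65
tcp_pos: [0.4688, 0.0692, 0.2597]
tool_rot: [3.141, -0.001, -3.069]
contact_force: [0.3, -0.4, -0.4]
gripper_width: 0.0856
grip_force: 0.0
```

```bash
python3 - <<'E'
from h import *
p=imaging.capture("wrist");cv2.imwrite("pics/w1.png",p["frame"])
import pickle;pickle.dump(p,open("w1.pkl","wb"))
print(arm.state()["tcp_pos"])
for t in("module_base","slot_middle","upper_level","cover_plate"):
    z=dict(slot_middle=.03,upper_level=.06).get(t,0)
    print(t,[(np.round(o["pixel"]),round(o["confidence"],2),np.round(at_z(p,o["pixel"],z),4)) for o in imaging.place_of(p,t)[:2]])
E
```

```text
[0.46841771 0.06993512 0.25960407]
module_base [(array([319., 254.]), 0.84, array([0.5215, 0.073 , 0.    ]))]
slot_middle [(array([320., 260.]), 0.84, array([0.5198, 0.074 , 0.03  ]))]
upper_level [(array([317., 270.]), 0.85, array([0.5212, 0.071 , 0.06  ])), (array([307., 415.]), 0.55, array([0.6924, 0.0718, 0.06  ]))]
cover_plate [(array([183., 237.]), 0.88, array([ 0.5135, -0.0816,  0.    ]))]
```

View pics/w1.png

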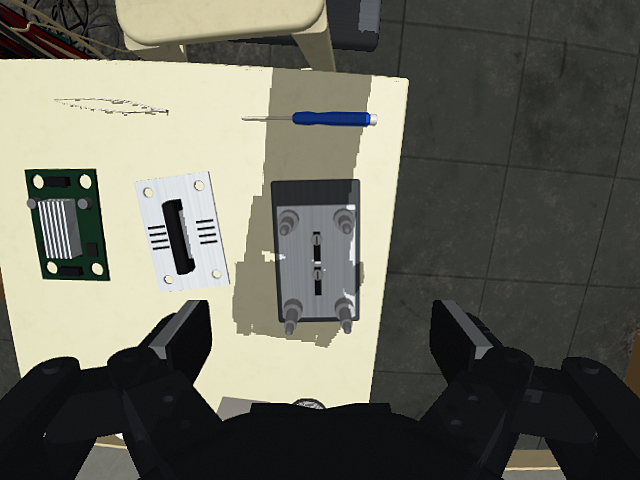

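The wrist view shows the base at about (318,254), with its carrier pushed toward +x (down in the picture). The cover is at (183,237) and the board at (66,225). I'll refine these by fitting model edges to the picture.

```bash
cat > fit.py <<'E'
from h import *
from scipy.optimize import minimize
def rect(a,b,z,cx=0,n=40):
    t=np.linspace(-1,1,n);o=np.ones(n)
    return np.concatenate([np.c_[cx+t*a/2,s*b/2*o,z*o] for s in(-1,1)]+[np.c_[cx+s*a/2*o,t*b/2,z*o] for s in(-1,1)])
def circ(x,y,r,z,n=24):
    t=np.linspace(0,2*np.pi,n);return np.c_[x+r*np.cos(t),y+r*np.sin(t),0*t+z]
def holes(r,z,cx=0):return np.concatenate([circ(cx+sx*.051,sy*.029,r,z) for sx in(-1,1) for sy in(-1,1)])
def base(sh):return np.concatenate([rect(.166,.096,.008),rect(.13,.084,.014,sh),rect(.13,.084,.014,sh),holes(.004,.072,sh),holes(.0065,.06,sh)])
def board(_):return np.concatenate([rect(.13,.084,.005),holes(.008,.005),rect(.064,.03,.025)])
def cover(_):return np.concatenate([rect(.13,.084,.004),holes(.00525,.004),rect(.08,.014,.028)])
def place(m,q):
    return R.from_euler('z',q[2]).apply(m)+[q[0],q[1],q[4] if len(q)>4 else 0]
def fit(p,m,q0,free=(.004,.004,.03,0),cap=6):
    g=cv2.cvtColor(p["frame"],cv2.COLOR_BGR2GRAY);S=3
    g=cv2.GaussianBlur(cv2.resize(g,None,fx=S,fy=S,interpolation=cv2.INTER_CUBIC),(0,0),1.5)
    dt=cv2.distanceTransform(255-cv2.Canny(g,30,80),cv2.DIST_L2,5)/S
    def cost(q):
        u=proj(p,place(m(q[3]),q)).astype(np.float32)
        d=cv2.remap(dt,(u[:,:1]+.5)*S-.5,(u[:,1:]+.5)*S-.5,cv2.INTER_LINEAR,borderValue=50)
        return np.mean(np.minimum(d,cap)**2)
    fr=np.array(free);best=None;rng=np.random.default_rng(0)
    for k in range(25):
        x0=np.array(q0[:4])+fr*rng.normal(size=4)*(k>0)
        sel=fr>0
        def f(v):
            q=x0.copy();q[sel]=v*fr[sel];return cost(q)
        r=minimize(f,x0[sel]/fr[sel],method="Nelder-Mead",options=dict(xatol=.005,fatol=1e-4))
        q=x0.copy();q[sel]=r.x*fr[sel]
        if best is None or r.fun<best[0]:best=(r.fun,q)
    return best
def overlay(p,mq,name,box,S=3):
    l,t,r,b=box;im=cv2.resize(p["frame"][t:b,l:r],None,fx=S,fy=S,interpolation=cv2.INTER_CUBIC)
    for m,q in mq:
        for u in proj(p,place(m(q[3]),q)):cv2.circle(im,tuple(int(v) for v in ((u-[l,t]+.5)*S)),1,(0,0,255),-1)
    cv2.imwrite(name,im)
E
python3 - <<'E'
from fit import *
import pickle;p=pickle.load(open("w1.pkl","rb"));r=np.radians
out=[]
for m,q,fr in((base,[.521,.072,r(5),.008],(.004,.004,.03,.005)),(cover,[.5135,-.0816,r(11),0],(.004,.004,.04,0)),(board,[.513,-.226,r(6),0],(.005,.005,.04,0))):
    c,q=fit(p,m,q,fr);print(m.__name__,round(c,2),np.round(q[:2],4),round(np.degrees(q[2]),2),round(q[3]*1e3,2));out.append((m,q))
overlay(p,out,"pics/ov1.png",(20,150,370,345),2)
E
```

```text
base 0.67 [0.5201 0.0704] 5.5 9.06
cover 8.68 [ 0.5076 -0.0791] 11.16 0.0
board 0.71 [ 0.5088 -0.2165] 3.11 0.0
```

View pics/ov1.png

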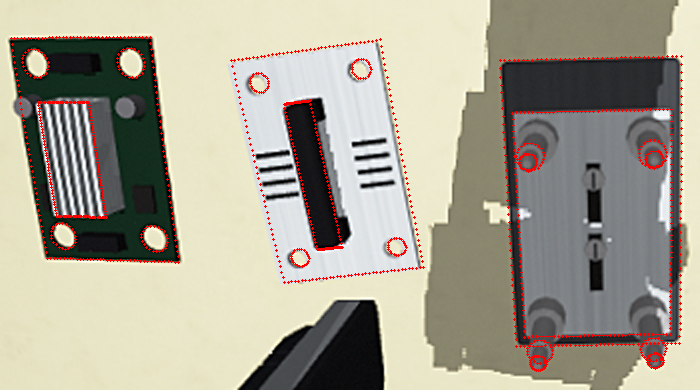

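The fit matches the picture: the carrier is shifted by about +9 mm. Next is the board, with a look at it from closer on the way.

```bash
python3 - <<'E'
from h import *
print(rel([.509,-.2165,.11],np.radians(183.1)))
E
```

```text
[-6.240e-01 -9.642e+00  4.991e+00  2.000e-03 -0.000e+00  2.520e-01]
```

Request:
servo_tool(rows=[-0.6, -9.6, 5, 0, 0, -0.2, 1, -0.6, -9.6, 5, 0, 0, -0.2, 1, -0.6, -9.6, 5, 0, 0, -0.2, 1, -0.6, -9.6, 5, 0, 0, -0.2, 1, -0.6, -9.6, 5, 0, 0, -0.2, 1, -0.6, -9.6, 5, 0, 0, -0.2, 1, -0.6, -9.6, 5, 0, 0, -0.2, 1, -0.6, -9.6, 5, 0, 0, -0.2, 1, -0.6, -9.6, 5, 0, 0, -0.2, 1, -0.6, -9.6, 5, 0, 0, -0.2, 1])

```text
time: 3.73
tcp_pos: [0.5077, -0.2167, 0.1086]
tool_rot: [3.14, -0.002, -3.051]
contact_force: [-0.6, 0.5, 0.1]
gripper_width: 0.0856
grip_force: 0.0
```

Request:
servo_tool(rows=[0, 0, 0, 0, 0, 0, 1, 0, 0, 0, 0, 0, 0, 1, 0, 0, 0, 0, 0, 0, 1])

```text
time: 3.98
tcp_pos: [0.5086, -0.2155, 0.1108]
tool_rot: [-3.141, 0.001, -3.048]
contact_force: [-1.3, 0.4, 0.2]
gripper_width: 0.0856
grip_force: 0.0
```

```bash
python3 - <<'E'
from fit import *
s=arm.state();print(s["tcp_pos"],np.degrees(s["tool_rot"]))
p=imaging.capture("wrist");c,q=fit(p,board,[.509,-.2165,np.radians(3.1),0],(.004,.004,.03,0))
print(c,q[:2],np.degrees(q[2]))
print(rel([q[0],q[1],.006],np.pi+q[2]))
overlay(p,[(board,q)],"pics/ov2.png",(120,60,520,460),1)
E
```

```text
[ 0.50862198 -0.21554326  0.11078025] [-1.79946784e+02  6.86651373e-02 -1.74651466e+02]
0.5632408857345581 [ 0.50866182 -0.21866525] 3.184055924994974
[ 0.011 -0.096  3.491 -0.01   0.014  0.43 ]
```

View pics/ov2.png

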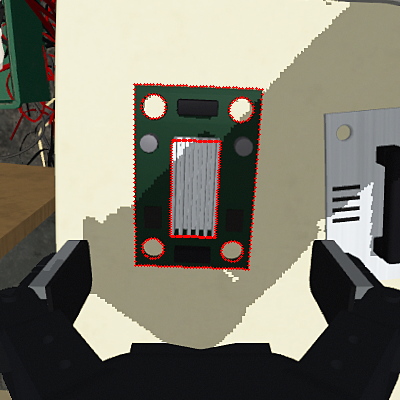

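Request:
servo_tool(rows=[0, -0.1, 1, 0, 0, 0.43, 1, 0, -0.1, 2, 0, 0, 0.43, 1, 0, -0.1, 3, 0, 0, 0.43, 1, 0, -0.1, 3.4, 0, 0, 0.43, 1, 0, -0.1, 3.5, 0, 0, 0.43, 1, 0, -0.1, 3.5, 0, 0, 0.43, 1, 0, -0.1, 3.5, 0, 0, 0.43, 1])

```text
time: 4.62
tcp_pos: [0.5096, -0.2202, 0.0066]
tool_rot: [-3.14, 0.002, -3.087]
contact_force: [0.3, -0.3, -0.0]
gripper_width: 0.0854
grip_force: 0.0
```

Request:
servo_tool(rows=[0, 0, 0, 0, 0, 0, 0, 0, 0, 0, 0, 0, 0, 0, 0, 0, 0, 0, 0, 0, 0, 0, 0, 0, 0, 0, 0, 0, 0, 0, 0, 0, 0, 0, 0, 0, 0, 0, 0, 0, 0, 0, 0, 0, 0, 0, 0, 0, 0], newtons=60)

```text
time: 5.2
tcp_pos: [0.5089, -0.22, 0.0056]
tool_rot: [-3.141, 0.001, -3.088]
contact_force: [-0.1, 0.5, 5.6]
gripper_width: 0.0288
grip_force: 61.7
```

Request:
servo_tool(rows=[0, 0, -0.2, 0, 0, 0, 0, 0, 0, -0.6, 0, 0, 0, 0, 0, 0, -1.5, 0, 0, 0, 0, 0, 0, -2.5, 0, 0, 0, 0, 0, 0, -3.5, 0, 0, 0, 0, 0, 0, -4.3, 0, 0, 0, 0, 0, 0, -4.5, 0, 0, 0, 0, 0, 0, -4.5, 0, 0, 0, 0, 0, 0, -4.5, 0, 0, 0, 0])

```text
time: 5.95
tcp_pos: [0.5076, -0.2192, 0.1388]
tool_rot: [3.141, -0.001, -3.088]
contact_force: [-0.1, -0.1, -2.9]
gripper_width: 0.0286
grip_force: 60.8
```

```bash
python3 - <<'E'
from fit import *
s=arm.state();t=s["tcp_pos"];print(t,np.degrees(s["tool_rot"]),s["contact_force"],s["gripper_width"])
p=imaging.capture("wrist");m=lambda sh:board(0)+[0,0,t[2]-.0056]
c,q=fit(p,m,[t[0],t[1],s["tool_rot"][2]+np.pi,0],(.003,.003,.02,0))
print(c,q[:2],np.degrees(q[2]),"board in tool (m):",R.from_euler('xyz',s["tool_rot"]).inv().apply([q[0]-t[0],q[1]-t[1],0]))
# target over standoffs
b=np.array([.5201,.0704]);y=np.radians(5.5);tg=b+.00906*np.array([np.cos(y),np.sin(y)])
print(tg,rel([*tg,.135],np.pi+y))
E
```

```text
[ 0.50762654 -0.21916943  0.13879966] [ 1.79942756e+02 -7.44781535e-02 -1.76922152e+02] [-0.07832039 -0.09288945 -2.94275868] 0.028554821023432327
10.461114883422852 [ 0.5078083  -0.21822332] 3.1157546971200887 board in tool (m): [-2.32305849e-04  9.34979832e-04  6.32160814e-07]
[0.52911829 0.07126836] [-1.251  9.617  0.112  0.026 -0.032 -0.484]
```

Request:
servo_tool(rows=[-0.1, 0.8, 0, 0, 0, 0, 0, -0.25, 2, 0, 0, 0, -0.1, 0, -0.4, 3.3, 0, 0, 0, -0.2, 0, -0.6, 4.6, 0, 0, 0, -0.25, 0, -0.75, 5.9, 0, 0, 0, -0.3, 0, -0.9, 7.2, 0, 0, 0, -0.4, 0, -1.1, 8.4, 0, 0, 0, -0.45, 0, -1.2, 9.2, 0, 0, 0, -0.48, 0, -1.25, 9.58, 0, 0, 0, -0.48, 0, -1.25, 9.58, 0, 0, 0, -0.48, 0])

```text
time: 6.83
tcp_pos: [0.5289, 0.0714, 0.1377]
tool_rot: [3.141, -0.004, -3.043]
contact_force: [0.1, 0.0, -3.0]
gripper_width: 0.0285
grip_force: 60.8
```

Request:
servo_tool(rows=[0, 0, 0, 0, 0, 0, 0, 0, 0, 0, 0, 0, 0, 0, 0, 0, 0, 0, 0, 0, 0, 0, 0, 0, 0, 0, 0, 0])

```text
time: 7.17
tcp_pos: [0.5303, 0.0682, 0.1396]
tool_rot: [-3.142, -0.0, -3.048]
contact_force: [-0.2, -1.1, -2.8]
gripper_width: 0.0288
grip_force: 60.8
```

```bash
python3 - <<'E'
from fit import *
s=arm.state();t=s["tcp_pos"];print(t,np.degrees(s["tool_rot"]),s["contact_force"])
p=imaging.capture("wrist");b=p
y=np.radians(5.5);q=np.array([.5201,.0695,y,.00906]);
qb=np.array([t[0],t[1],s["tool_rot"][2]+np.pi,0,])
m=lambda sh:board(0)+[0,0,t[2]-.0056]
overlay(p,[(base,q),(m,qb)],"pics/ov3.png",(190,90,450,350),2)
print(rel([.529,.0704,.0756],np.pi+y))
E
```

```text
[0.53033647 0.06817158 0.13960642] [-1.79995273e+02 -2.49762598e-02 -1.74625969e+02] [-0.18028053 -1.05365909 -2.78665259]
[ 3.900e-02  7.400e-02  2.138e+00 -1.000e-03 -2.000e-03 -2.300e-02]
```

View pics/ov3.png

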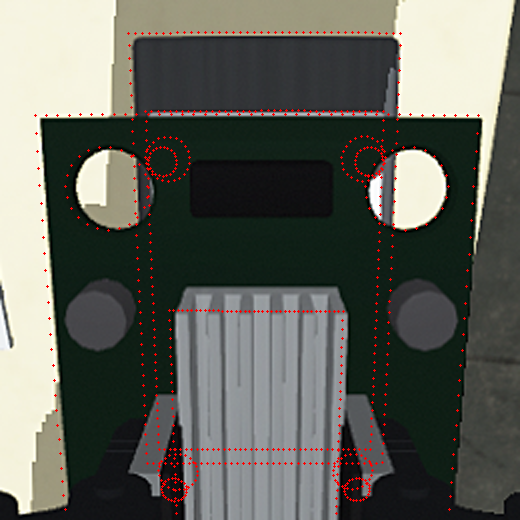

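```bash
cat >> h.py <<'E'
def avg(n=8):
    a=[]
    for _ in range(n):
        imaging.capture("top");s=arm.state();a.append(np.r_[s["tcp_pos"],s["tool_rot"],s["contact_force"],s["ft_torque"]])
    a=np.array(a);a[:,3]%=2*np.pi;a[:,5]%=2*np.pi
    m=a.mean(0);print("tcp",np.round(m[:3]*1e3,2),"rpy",np.round(np.degrees(m[3:6]),2),"F",np.round(m[6:9],2),"T",np.round(m[9:],3),"sd",np.round(a.std(0)[:3]*1e3,2));return m
E
python3 -c "
from h import *
avg()"
```

```text
tcp [530.41  68.97 139.88] rpy [1.8000e+02 1.0000e-02 1.8545e+02] F [ 0.12 -0.08 -1.82] T [ 0.005 -0.011 -0.013] sd [0.02 0.27 0.03]
```

Request:
servo_tool(rows=[0.04, 0.05, 0.4, 0, 0, 0, 0, 0.04, 0.05, 0.9, 0, 0, 0, 0, 0.04, 0.05, 1.3, 0, 0, 0, 0, 0.04, 0.05, 1.6, 0, 0, 0, 0, 0.04, 0.05, 1.8, 0, 0, 0, 0, 0.04, 0.05, 2, 0, 0, 0, 0, 0.04, 0.05, 2.15, 0, 0, 0, 0, 0.04, 0.05, 2.28, 0, 0, 0, 0, 0.04, 0.05, 2.28, 0, 0, 0, 0, 0.04, 0.05, 2.28, 0, 0, 0, 0])

```text
time: 8.45
tcp_pos: [0.5292, 0.0707, 0.0716]
tool_rot: [-3.141, 0.0, -3.046]
contact_force: [0.1, -0.3, -1.5]
gripper_width: 0.0287
grip_force: 60.8
```

```bash
python3 -c "
from h import *
avg()"
```

```text
tcp [529.34  70.69  71.84] rpy [1.8001e+02 5.0000e-02 1.8548e+02] F [ 0.18 -0.03 -1.78] T [-0.005  0.002 -0.012] sd [0.12 0.01 0.12]
```

Request:
servo_tool(rows=[0.03, 0, 0, 0, 0, 0, 0, 0.06, 0, 0, 0, 0, 0, 0, 0.08, 0, 0, 0, 0, 0, 0, 0.1, 0, 0, 0, 0, 0, 0, 0.1, 0, 0, 0, 0, 0, 0, 0.1, 0, 0, 0, 0, 0, 0])

```text
time: 9.35
tcp_pos: [0.526, 0.0704, 0.0714]
tool_rot: [3.142, -0.0, -3.046]
contact_force: [0.8, 0.7, -2.1]
gripper_width: 0.0287
grip_force: 60.8
```

Request:
servo_tool(rows=[0.01, 0, 0, 0, 0, 0, 0, 0.02, 0, 0, 0, 0, 0, 0, 0.02, 0, 0, 0, 0, 0, 0, 0.02, 0, 0, 0, 0, 0, 0])

```text
time: 9.68
tcp_pos: [0.5254, 0.0704, 0.0714]
tool_rot: [-3.142, 0.0, -3.046]
contact_force: [0.2, 0.7, -1.8]
gripper_width: 0.0287
grip_force: 60.8
```

Request:
servo_tool(rows=[0.01, 0, 0, 0, 0, 0, 0, 0.02, 0, 0, 0, 0, 0, 0, 0.02, 0, 0, 0, 0, 0, 0, 0.02, 0, 0, 0, 0, 0, 0])

```text
time: 10.02
tcp_pos: [0.5249, 0.0703, 0.0715]
tool_rot: [-3.142, 0.0, -3.046]
contact_force: [0.6, -0.3, -2.2]
gripper_width: 0.0289
grip_force: 60.8
```

Request:
servo_tool(rows=[0.01, 0, 0, 0, 0, 0, 0, 0.02, 0, 0, 0, 0, 0, 0, 0.02, 0, 0, 0, 0, 0, 0, 0.02, 0, 0, 0, 0, 0, 0])

```text
time: 10.35
tcp_pos: [0.5248, 0.0703, 0.0717]
tool_rot: [-3.142, 0.002, -3.046]
contact_force: [4.0, 0.5, -4.2]
gripper_width: 0.0288
grip_force: 60.6
```

Request:
servo_tool(rows=[0.01, 0, 0, 0, 0, 0, 0, 0.02, 0, 0, 0, 0, 0, 0, 0.02, 0, 0, 0, 0, 0, 0, 0.02, 0, 0, 0, 0, 0, 0])

```text
time: 10.68
tcp_pos: [0.5248, 0.0702, 0.0718]
tool_rot: [-3.141, 0.003, -3.046]
contact_force: [6.1, 0.3, -4.3]
gripper_width: 0.029
grip_force: 60.4
```

Request:
servo_tool(rows=[0.01, 0, 0, 0, 0, 0, 0, 0.02, 0, 0, 0, 0, 0, 0, 0.02, 0, 0, 0, 0, 0, 0, 0.02, 0, 0, 0, 0, 0, 0])

```text
time: 11.02
tcp_pos: [0.5247, 0.0702, 0.072]
tool_rot: [-3.141, 0.005, -3.046]
contact_force: [8.0, 1.3, -5.3]
gripper_width: 0.029
grip_force: 60.3
```

Request:
servo_tool(rows=[-0.06, 0, 0, 0, 0, 0, 0, -0.12, 0, 0, 0, 0, 0, 0, -0.18, 0, 0, 0, 0, 0, 0, -0.24, 0, 0, 0, 0, 0, 0, -0.28, 0, 0, 0, 0, 0, 0, -0.3, 0, 0, 0, 0, 0, 0, -0.3, 0, 0, 0, 0, 0, 0, -0.3, 0, 0, 0, 0, 0, 0])

```text
time: 11.68
tcp_pos: [0.5319, 0.071, 0.0713]
tool_rot: [3.142, -0.0, -3.046]
contact_force: [0.3, 0.9, -2.3]
gripper_width: 0.0289
grip_force: 60.7
```

Request:
servo_tool(rows=[-0.01, 0, 0, 0, 0, 0, 0, -0.02, 0, 0, 0, 0, 0, 0, -0.03, 0, 0, 0, 0, 0, 0, -0.03, 0, 0, 0, 0, 0, 0])

```text
time: 12.02
tcp_pos: [0.5329, 0.0711, 0.0714]
tool_rot: [-3.142, -0.0, -3.046]
contact_force: [0.3, -0.7, -2.1]
gripper_width: 0.0288
grip_force: 60.7
```

Request:
servo_tool(rows=[-0.01, 0, 0, 0, 0, 0, 0, -0.02, 0, 0, 0, 0, 0, 0, -0.02, 0, 0, 0, 0, 0, 0, -0.02, 0, 0, 0, 0, 0, 0])

```text
time: 12.35
tcp_pos: [0.533, 0.0711, 0.0713]
tool_rot: [3.142, -0.001, -3.046]
contact_force: [-2.2, -0.7, -1.1]
gripper_width: 0.0286
grip_force: 60.7
```

Request:
servo_tool(rows=[0.06, 0, 0, 0, 0, 0, 0, 0.12, 0.03, 0, 0, 0, 0, 0, 0.163, 0.06, 0, 0, 0, 0, 0, 0.163, 0.08, 0, 0, 0, 0, 0, 0.163, 0.1, 0, 0, 0, 0, 0, 0.163, 0.1, 0, 0, 0, 0, 0, 0.163, 0.1, 0, 0, 0, 0, 0])

```text
time: 12.93
tcp_pos: [0.5285, 0.0737, 0.0715]
tool_rot: [-3.142, 0.0, -3.046]
contact_force: [-0.3, -0.8, -2.2]
gripper_width: 0.0289
grip_force: 60.7
```

Request:
servo_tool(rows=[0, 0.01, 0, 0, 0, 0, 0, 0, 0.02, 0, 0, 0, 0, 0, 0, 0.02, 0, 0, 0, 0, 0, 0, 0.02, 0, 0, 0, 0, 0])

```text
time: 13.27
tcp_pos: [0.5284, 0.074, 0.0715]
tool_rot: [-3.141, 0.0, -3.046]
contact_force: [0.6, -1.8, -1.7]
gripper_width: 0.0286
grip_force: 60.7
```

Request:
servo_tool(rows=[0, 0.01, 0, 0, 0, 0, 0, 0, 0.02, 0, 0, 0, 0, 0, 0, 0.02, 0, 0, 0, 0, 0, 0, 0.02, 0, 0, 0, 0, 0])

```text
time: 13.6
tcp_pos: [0.5284, 0.0741, 0.0715]
tool_rot: [-3.14, 0.0, -3.046]
contact_force: [0.7, -5.3, -3.0]
gripper_width: 0.0288
grip_force: 60.7
```

Request:
servo_tool(rows=[0, 0.01, 0, 0, 0, 0, 0, 0, 0.02, 0, 0, 0, 0, 0, 0, 0.02, 0, 0, 0, 0, 0, 0, 0.02, 0, 0, 0, 0, 0])

```text
time: 13.93
tcp_pos: [0.5284, 0.0741, 0.0714]
tool_rot: [-3.139, 0.0, -3.046]
contact_force: [0.8, -8.3, -3.6]
gripper_width: 0.0289
grip_force: 60.7
```

Request:
servo_tool(rows=[0, -0.1, 0, 0, 0, 0, 0, 0, -0.18, 0, 0, 0, 0, 0, 0, -0.183, 0, 0, 0, 0, 0, 0, -0.183, 0, 0, 0, 0, 0, 0, -0.183, 0.1, 0, 0, 0, 0, 0, -0.183, 0.2, 0, 0, 0, 0, 0, -0.183, 0.3, 0, 0, 0, 0, 0, -0.183, 0.35, 0, 0, 0, 0, 0, -0.183, 0.35, 0, 0, 0, 0])

```text
time: 14.68
tcp_pos: [0.5282, 0.0701, 0.0602]
tool_rot: [3.141, -0.001, -3.046]
contact_force: [0.2, -0.4, -2.5]
gripper_width: 0.0289
grip_force: 60.8
```

Request:
servo_tool(rows=[0, 0, 0.15, 0, 0, 0, 0, 0, 0, 0.3, 0, 0, 0, 0, 0, 0, 0.45, 0, 0, 0, 0, 0, 0, 0.55, 0, 0, 0, 0, 0, 0, 0.6, 0, 0, 0, 0, 0, 0, 0.6, 0, 0, 0, 0])

```text
time: 15.18
tcp_pos: [0.5283, 0.07, 0.0423]
tool_rot: [3.141, -0.001, -3.046]
contact_force: [-0.6, -0.7, -2.2]
gripper_width: 0.0286
grip_force: 60.8
```

Past the upper shoulders with no contact force. Now down onto the lower shoulders.

Request:
servo_tool(rows=[0, 0, 0.06, 0, 0, 0, 0, 0, 0, 0.12, 0, 0, 0, 0, 0, 0, 0.16, 0, 0, 0, 0, 0, 0, 0.18, 0, 0, 0, 0, 0, 0, 0.18, 0, 0, 0, 0, 0, 0, 0.18, 0, 0, 0, 0])

```text
time: 15.68
tcp_pos: [0.5287, 0.07, 0.0376]
tool_rot: [-3.142, 0.0, -3.046]
contact_force: [-0.0, -0.6, -2.2]
gripper_width: 0.029
grip_force: 60.8
```

Request:
servo_tool(rows=[0, 0, 0.03, 0, 0, 0, 0, 0, 0, 0.06, 0, 0, 0, 0, 0, 0, 0.08, 0, 0, 0, 0, 0, 0, 0.08, 0, 0, 0, 0, 0, 0, 0.08, 0, 0, 0, 0])

```text
time: 16.1
tcp_pos: [0.5289, 0.07, 0.0356]
tool_rot: [-3.141, 0.0, -3.046]
contact_force: [-2.8, -0.3, 4.5]
gripper_width: 0.0286
grip_force: 61.4
```

```bash
python3 -c "
from h import *
avg(3)"
```

```text
tcp [528.88  69.99  35.59] rpy [1.8001e+02 1.0000e-02 1.8549e+02] F [-3.34 -0.43  5.36] T [-0.046  0.484 -0.005] sd [0.01 0.02 0.01]
```

Request:
servo_tool(rows=[0, 0, 0.03, 0, 0, 0, 0, 0, 0, 0.03, 0, 0, 0, 0, 0, 0, 0.03, 0, 0, 0, 0, 0, 0, 0.03, 0, 0, 0, 0])

```text
time: 16.58
tcp_pos: [0.5289, 0.07, 0.0355]
tool_rot: [-3.141, -0.001, -3.046]
contact_force: [-6.5, -0.1, 13.5]
gripper_width: 0.0286
grip_force: 62.7
```

Request:
servo_tool(rows=[0, 0, -0.06, 0, 0, 0, 1, 0, 0, -0.06, 0, 0, 0, 1, 0, 0, -0.06, 0, 0, 0, 1, 0, 0, -0.06, 0, 0, 0, 1, 0, 0, -0.06, 0, 0, 0, 1, 0, 0, -0.06, 0, 0, 0, 1, 0, 0, -0.06, 0, 0, 0, 1, 0, 0, -0.06, 0, 0, 0, 1])

```text
time: 17.25
tcp_pos: [0.5287, 0.07, 0.0359]
tool_rot: [-3.142, -0.0, -3.046]
contact_force: [-0.6, 0.1, 0.5]
gripper_width: 0.0858
grip_force: 0.0
```

Request:
servo_tool(rows=[0, 0, -0.5, 0, 0, 0, 1, 0, 0, -1.2, 0, 0, 0, 1, 0, 0, -2, 0, 0, 0, 1, 0, 0, -2.8, 0, 0, 0, 1, 0, 0, -3.3, 0, 0, 0, 1, 0, 0, -3.5, 0, 0, 0, 1, 0, 0, -3.5, 0, 0, 0, 1, 0, 0, -3.5, 0, 0, 0, 1, 0, 0, -3.5, 0, 0, 0, 1])

```text
time: 18.0
tcp_pos: [0.5277, 0.0701, 0.1394]
tool_rot: [3.141, -0.003, -3.046]
contact_force: [0.3, -0.4, -0.0]
gripper_width: 0.0853
grip_force: 0.0
```

```bash
python3 - <<'E'
from fit import *
avg(4)
p=imaging.capture("wrist");m=lambda sh:board(0)+[0,0,.03]
c,q=fit(p,m,[.5289,.07,np.radians(5.5),0],(.002,.002,.01,0));print(c,q[:2],np.degrees(q[2]))
overlay(p,[(m,q)],"pics/ov4.png",(170,100,470,400),2)
print(rel([.5076,-.080,.13],np.radians(191.16)))
E
```

```text
tcp [527.84  70.03 139.59] rpy [ 1.7997e+02 -1.4000e-01  1.8548e+02] F [ 0.02 -0.56 -0.2 ] T [ 0.007 -0.013  0.007] sd [0.18 0.01 0.23]
3.763406991958618 [0.52907038 0.07091295] 5.612398736850468
[ 1.161e+00 -4.912e+00  3.390e-01  4.000e-03 -1.700e-02 -1.136e+00]
```

View pics/ov4.png

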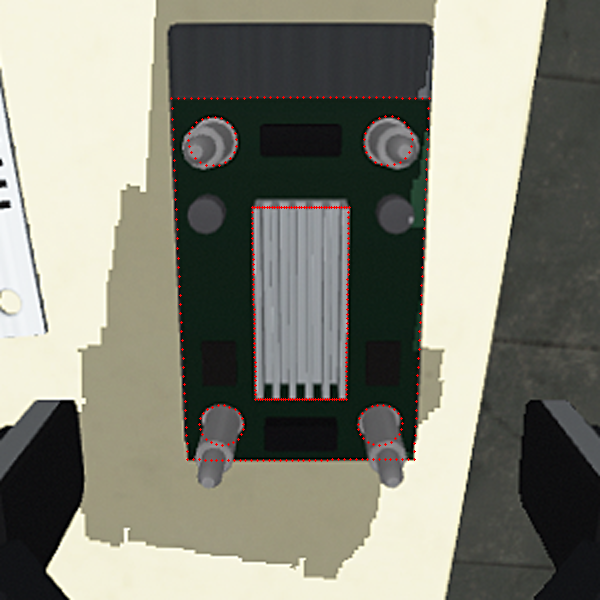

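The board lies flat at z = 30 mm with all four standoffs through it. Now the cover.

Request:
servo_tool(rows=[1.15, -4.9, 0, 0, 0, -1.1, 1, 1.15, -4.9, 0.2, 0, 0, -1.1, 1, 1.15, -4.9, 0.35, 0, 0, -1.1, 1, 1.15, -4.9, 0.35, 0, 0, -1.1, 1, 1.15, -4.9, 0.35, 0, 0, -1.1, 1, 1.15, -4.9, 0.35, 0, 0, -1.1, 1, 1.15, -4.9, 0.35, 0, 0, -1.1, 1, 1.15, -4.9, 0.35, 0, 0, -1.1, 1, 1.15, -4.9, 0.35, 0, 0, -1.1, 1])

```text
time: 19.0
tcp_pos: [0.5086, -0.0786, 0.1306]
tool_rot: [3.142, 0.0, -2.948]
contact_force: [-0.7, -0.3, 0.4]
gripper_width: 0.0855
grip_force: 0.0
```

```bash
python3 - <<'E'
from fit import *
avg(5)
p=imaging.capture("wrist");s=arm.state()
c,q=fit(p,cover,[.5076,-.0791,np.radians(11.16),0],(.003,.003,.02,0))
print(c,q[:2],np.degrees(q[2]))
print(rel([q[0],q[1]-.0009,.004],np.pi+q[2]),s["tcp_pos"])
overlay(p,[(cover,q)],"pics/ov5.png",(170,80,470,380),2)
E
```

```text
tcp [508.54 -78.87 130.59] rpy [1.8000e+02 1.0000e-02 1.9106e+02] F [-0.18  0.04 -0.19] T [-0.013  0.002 -0.009] sd [0.04 0.19 0.02]
14.08680534362793 [ 0.50813388 -0.08217022] 11.366163019496916
[ 0.035 -0.122  4.218 -0.     0.    -0.07 ] [ 0.50845935 -0.0792775   0.13054669]
```

View pics/ov5.png

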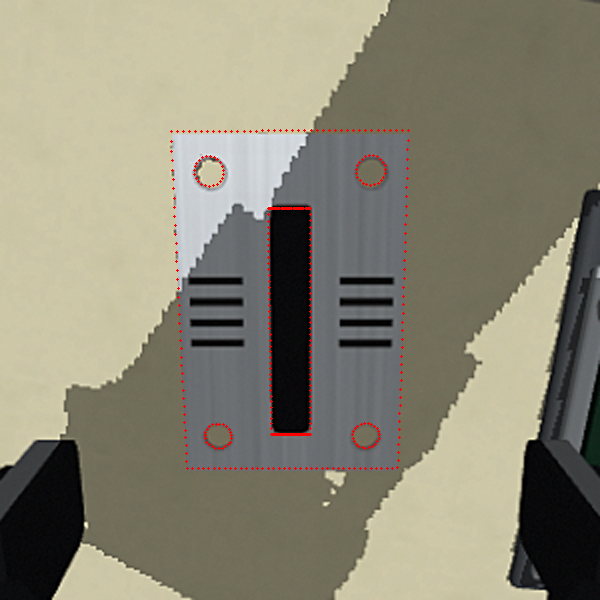

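Request:
servo_tool(rows=[0.035, -0.12, 1, 0, 0, -0.07, 1, 0.035, -0.12, 2, 0, 0, -0.07, 1, 0.035, -0.12, 3, 0, 0, -0.07, 1, 0.035, -0.12, 3.8, 0, 0, -0.07, 1, 0.035, -0.12, 4.1, 0, 0, -0.07, 1, 0.035, -0.12, 4.15, 0, 0, -0.07, 1, 0.035, -0.12, 4.15, 0, 0, -0.07, 1, 0.035, -0.12, 4.15, 0, 0, -0.07, 1])

```text
time: 19.97
tcp_pos: [0.5094, -0.0839, 0.0076]
tool_rot: [-3.14, 0.002, -2.944]
contact_force: [-0.6, -1.0, 0.4]
gripper_width: 0.0857
grip_force: 0.0
```

Request:
servo_tool(rows=[0, 0, 0, 0, 0, 0, 0, 0, 0, 0, 0, 0, 0, 0, 0, 0, 0, 0, 0, 0, 0, 0, 0, 0, 0, 0, 0, 0, 0, 0, 0, 0, 0, 0, 0, 0, 0, 0, 0, 0, 0, 0, 0, 0, 0, 0, 0, 0, 0, 0, 0, 0, 0, 0, 0, 0], newtons=60)

```text
time: 20.63
tcp_pos: [0.5084, -0.0835, 0.0064]
tool_rot: [-3.141, 0.0, -2.944]
contact_force: [-1.5, 0.3, 4.1]
gripper_width: 0.0129
grip_force: 59.6
```

```bash
python3 -c "
from h import *
avg(4)"
```

```text
tcp [508.35 -83.49   6.38] rpy [1.8002e+02 2.0000e-02 1.9133e+02] F [-1.26  0.29  4.63] T [ 0.054  0.116 -0.016] sd [0.01 0.01 0.  ]
```

Request:
servo_tool(rows=[0, 0, -0.2, 0, 0, 0, 0, 0, 0, -0.6, 0, 0, 0, 0, 0, 0, -1.3, 0, 0, 0, 0, 0, 0, -2.1, 0, 0, 0, 0, 0, 0, -2.9, 0, 0, 0, 0, 0, 0, -3.5, 0, 0, 0, 0, 0, 0, -3.9, 0, 0, 0, 0, 0, 0, -4.1, 0, 0, 0, 0, 0, 0, -4.1, 0, 0, 0, 0, 0, 0, -4.1, 0, 0, 0, 0])

```text
time: 21.67
tcp_pos: [0.5075, -0.0831, 0.1284]
tool_rot: [3.141, -0.001, -2.944]
contact_force: [-0.6, 0.1, -2.1]
gripper_width: 0.0127
grip_force: 58.9
```

```bash
python3 - <<'E'
from fit import *
a=avg(6)
p=imaging.capture("wrist");s=arm.state();t=s["tcp_pos"];m=lambda sh:cover(0)+[0,0,t[2]-.006]
c,q=fit(p,m,[t[0],t[1],a[5]-np.pi,0],(.002,.002,.01,0))
print(c,q[:2],np.degrees(q[2]),s["gripper_width"],"cover in tool mm:",1e3*R.from_euler('xyz',a[3:6]).inv().apply([q[0]-t[0],q[1]-t[1],0]))
print(rel([.529,.07,t[2]],np.radians(185.5)))
E
```

```text
tcp [507.22 -83.05 127.73] rpy [ 1.7992e+02 -1.2000e-01  1.9133e+02] F [ 0.04  0.35 -1.92] T [-0.028 -0.017  0.004] sd [0.18 0.07 0.21]
20.90287208557129 [ 0.45223082 -0.09350178] 11.146959699349448 0.012636488910922209 cover in tool mm: [56.397676    0.8271437   0.11967511]
[-1.700e+00  4.869e+00  2.000e-03  8.000e-03 -1.300e-02  1.166e+00]
```

Request:
servo_tool(rows=[-0.2, 0.5, 0, 0, 0, 0.1, 0, -0.5, 1.4, 0, 0, 0, 0.3, 0, -0.85, 2.4, 0, 0, 0, 0.6, 0, -1.2, 3.4, 0, 0, 0, 0.8, 0, -1.5, 4.3, 0, 0, 0, 1, 0, -1.65, 4.7, 0, 0, 0, 1.15, 0, -1.7, 4.87, 0, 0, 0, 1.165, 0, -1.7, 4.87, 0, 0, 0, 1.165, 0, -1.7, 4.87, 0, 0, 0, 1.165, 0, -1.7, 4.87, 0, 0, 0, 1.165, 0])

```text
time: 22.85
tcp_pos: [0.5293, 0.069, 0.1289]
tool_rot: [-3.141, -0.0, -3.046]
contact_force: [-0.9, -0.8, -1.7]
gripper_width: 0.0128
grip_force: 59.0
```

```bash
python3 - <<'E'
from h import *
avg(6)
print(rel([.5289,.07,.0844],np.radians(185.5)))
E
```

```text
tcp [529.36  69.09 129.02] rpy [180.01  -0.   185.44] F [-0.01 -0.07 -1.61] T [-0.015 -0.018 -0.003] sd [0.02 0.19 0.04]
[ 1.400e-02  2.200e-02  1.488e+00 -1.000e-03  0.000e+00 -8.000e-03]
```

Request:
servo_tool(rows=[0.014, 0.022, 0.4, 0, 0, 0, 0, 0.014, 0.022, 0.8, 0, 0, 0, 0, 0.014, 0.022, 1.1, 0, 0, 0, 0, 0.014, 0.022, 1.35, 0, 0, 0, 0, 0.014, 0.022, 1.48, 0, 0, 0, 0, 0.014, 0.022, 1.48, 0, 0, 0, 0, 0.014, 0.022, 1.48, 0, 0, 0, 0])

```text
time: 23.73
tcp_pos: [0.5288, 0.0705, 0.0843]
tool_rot: [3.141, -0.0, -3.046]
contact_force: [-0.5, -0.4, -2.2]
gripper_width: 0.0131
grip_force: 59.0
```

```bash
python3 - <<'E'
from h import *
avg(6)
print(rel([.5289,.07,.0664],np.radians(185.5)))
E
```

```text
tcp [529.32  70.51  85.15] rpy [1.8001e+02 6.0000e-02 1.8551e+02] F [ 0.05  0.04 -1.82] T [-0.004  0.013  0.013] sd [0.09 0.01 0.15]
[ 0.013 -0.016  0.625 -0.002  0.011  0.001]
```

Request:
servo_tool(rows=[0.01, -0.016, 0, 0, 0, 0, 0, 0.01, -0.016, 0, 0, 0, 0, 0, 0.01, -0.016, 0.08, 0, 0, 0, 0, 0.01, -0.016, 0.16, 0, 0, 0, 0, 0.01, -0.016, 0.22, 0, 0, 0, 0, 0.01, -0.016, 0.28, 0, 0, 0, 0, 0.01, -0.016, 0.28, 0, 0, 0, 0, 0.01, -0.016, 0.28, 0, 0, 0, 0])

```text
time: 24.7
tcp_pos: [0.5285, 0.07, 0.076]
tool_rot: [3.142, -0.0, -3.046]
contact_force: [-0.8, 0.6, -2.2]
gripper_width: 0.0128
grip_force: 59.0
```

```bash
python3 - <<'E'
from h import *
avg(4)
print(rel([.5289,.07,.0664],np.radians(185.5)))
E
```

```text
tcp [528.69  70.02  76.27] rpy [1.8000e+02 1.0000e-02 1.8551e+02] F [ 0.23 -0.08 -1.71] T [0.011 0.004 0.014] sd [0.06 0.01 0.08]
[-0.005 -0.001  0.332 -0.001  0.003  0.001]
```

The underside is at 70 mm and there's no contact, so the pins are in the holes. Continuing down.

Request:
servo_tool(rows=[0, 0, 0.08, 0, 0, 0, 0, 0, 0, 0.16, 0, 0, 0, 0, 0, 0, 0.22, 0, 0, 0, 0, 0, 0, 0.28, 0, 0, 0, 0, 0, 0, 0.28, 0, 0, 0, 0, 0, 0, 0.28, 0, 0, 0, 0])

```text
time: 25.4
tcp_pos: [0.5285, 0.07, 0.0676]
tool_rot: [3.142, -0.0, -3.046]
contact_force: [-0.1, 0.4, -1.5]
gripper_width: 0.0126
grip_force: 58.9
```

Request:
servo_tool(rows=[0, 0, 0.03, 0, 0, 0, 0, 0, 0, 0.06, 0, 0, 0, 0, 0, 0, 0.08, 0, 0, 0, 0, 0, 0, 0.08, 0, 0, 0, 0, 0, 0, 0.08, 0, 0, 0, 0])

```text
time: 25.82
tcp_pos: [0.5289, 0.07, 0.0663]
tool_rot: [-3.141, 0.0, -3.045]
contact_force: [-4.6, -0.2, 5.7]
gripper_width: 0.0129
grip_force: 59.9
```

```bash
python3 -c "
from h import *
avg(4)"
```

```text
tcp [528.89  70.01  66.34] rpy [1.8001e+02 1.0000e-02 1.8551e+02] F [-3.31  0.35  5.68] T [0.017 0.541 0.004] sd [0.   0.01 0.  ]
```

It has stopped at the expected height of 66.3 mm. A little more pressure, then release and lift away.

Request:
servo_tool(rows=[0, 0, 0.03, 0, 0, 0, 0, 0, 0, 0.03, 0, 0, 0, 0, 0, 0, 0.03, 0, 0, 0, 0, 0, 0, 0.03, 0, 0, 0, 0])

```text
time: 26.35
tcp_pos: [0.529, 0.07, 0.0663]
tool_rot: [-3.141, -0.0, -3.045]
contact_force: [-5.9, -0.9, 11.9]
gripper_width: 0.0127
grip_force: 60.8
```

Request:
servo_tool(rows=[0, 0, -0.06, 0, 0, 0, 1, 0, 0, -0.06, 0, 0, 0, 1, 0, 0, -0.06, 0, 0, 0, 1, 0, 0, -0.06, 0, 0, 0, 1, 0, 0, -0.06, 0, 0, 0, 1, 0, 0, -0.06, 0, 0, 0, 1, 0, 0, -0.06, 0, 0, 0, 1, 0, 0, -0.06, 0, 0, 0, 1, 0, 0, -0.06, 0, 0, 0, 1])

```text
time: 27.1
tcp_pos: [0.5286, 0.07, 0.0663]
tool_rot: [-3.142, -0.0, -3.045]
contact_force: [0.5, -0.6, -0.4]
gripper_width: 0.0859
grip_force: 0.0
```

Request:
servo_tool(rows=[0, 0, -0.5, 0, 0, 0, 1, 0, 0, -1.2, 0, 0, 0, 1, 0, 0, -2, 0, 0, 0, 1, 0, 0, -2.8, 0, 0, 0, 1, 0, 0, -3.3, 0, 0, 0, 1, 0, 0, -3.5, 0, 0, 0, 1, 0, 0, -3.5, 0, 0, 0, 1, 0, 0, -3.5, 0, 0, 0, 1])

```text
time: 27.77
tcp_pos: [0.5282, 0.07, 0.1706]
tool_rot: [3.141, -0.001, -3.046]
contact_force: [-0.3, -0.1, -1.0]
gripper_width: 0.0853
grip_force: 0.0
```

```bash
python3 - <<'E'
from fit import *
avg(4)
p=imaging.capture("wrist");m=lambda sh:cover(0)+[0,0,.06]
c,q=fit(p,m,[.5289,.07,np.radians(5.5),0],(.002,.002,.01,0));print(c,q[:2],np.degrees(q[2]))
overlay(p,[(m,q)],"pics/ov6.png",(170,100,470,400),2)
E
```

```text
tcp [527.68  70.07 169.72] rpy [ 1.7997e+02 -1.6000e-01  1.8550e+02] F [-0.04 -0.07 -0.36] T [-0.011 -0.003  0.007] sd [0.07 0.01 0.12]
7.558809757232666 [0.52888027 0.07115922] 5.40375059925006
```

View pics/ov6.png

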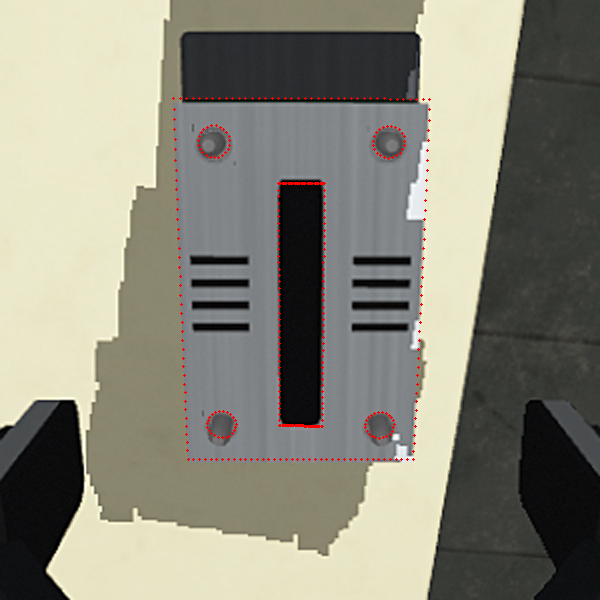

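The cover lies flat at z = 60 mm, with all four pins showing through its holes.

```bash
python3 -c "
from cell import arm
print(arm.sign_off())"
```

```text
the job is handed in; nothing more can be done
None
```

The module is assembled and handed in: the board is flat on the lower shoulders and the cover flat on the upper ones, both released only once fully down, at about 28 s on the robot's clock.

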